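# Refit the grille on the bar drip tray

## Task

Put the slotted metal grille back on the red drip tray: take it by its black handle and lower it so that both brass pegs come up through its two holes and it lies flat on the tray's rim, handle up. Set it down rather than dropping it, then let go. Leave the plain lid without holes and the shot glass where they are.

Things in the scene. Friction and masses are not known exactly. Their poses are not given: they have to be found in the camera images.
- grille: Loose slotted aluminium plate 190 x 120 x 6 mm (x, y, z), 0.25-0.5 kg, lying flat; two 28 mm through holes at x = -65 and +65 mm, y = 0. Black handle over its centre: straight bar 80 mm along x, 14 mm thick in y, 31 to 47 mm above the underside, on posts at x = -32 and +32 mm. Origin: centre of the underside; x along the long side, z up. Half a turn about z makes no difference.
- drip_tray: Red open tray 176 x 106 mm (x, y), fixed to the counter, rim 25 mm high. Two upright brass pegs, 12 mm diameter, at x = -65 and +65 mm, y = 0, tops 57 mm above the counter, last 10 mm tapered. The grille, home, lies on the rim with about 8 mm play round each peg. Origin: centre of the underside; x along the long side, z up. Half a turn about z makes no difference.
- ice_lid: Bystander, to be left alone: loose plain aluminium lid of the same size, 190 x 120 x 6 mm, with the same black handle as the grille but without holes or slots. Origin: centre of the underside; x along the long side, z up.
- shot_glass: Bystander, to be left alone: small amber shot glass, 46 mm across the rim, 58 mm tall, standing on the counter. Origin: centre of the underside.
Not all that is in view belongs to the job. What is shaped like the grille but purple is not meant. Several things have the shape of the drip_tray; the one meant has the colours described above.

How it is judged:
At the end, for the whole second after the job is handed in: The grille lies flat on the tray's rim, handle up (tilt under 0.06 rad, underside 21 to 29 mm above the counter), both pegs through its holes (centre within 14 mm of the tray's centre along each tray axis, long sides within 0.2 rad), released and at rest (x of grille in the frame of drip_tray between -0.014 and 0.014 m and y of grille in the frame of drip_tray between -0.014 and 0.014 m and z of grille in the frame of drip_tray between 0.021 and 0.029 m and angle between the x axis of grille and the x axis of drip_tray, either way round below 0.2 rad and angle between grille's own z axis and vertical below 0.06 rad and linear speed of grille below 0.02 m/s); the robot touches nothing.
It fails at once if the grille is dropped: let go over the tray while still more than 20 mm above the rim (horizontal distance between grille and drip_tray below 0.08 m and z of grille in the frame of drip_tray above 0.045 m and contact force between the fingers and grille below 0.05 N).
It fails at once if the plain lid is moved by more than 30 mm (distance of ice_lid from where it was at the start of the episode above 0.03 m).
It fails at once if the shot glass is moved by more than 30 mm (distance of shot_glass from where it was at the start of the episode above 0.03 m).
It also fails if it takes over 42 s, if anything falls off the work surface, if the arm or the gripper's body presses on something with over 40 N, if the wrist force passes 120 N, or if a joint passes its speed limit or range.

## Robot

A 7-joint arm with a two-finger parallel gripper is mounted at the origin on the work surface. World frame = base frame: x ahead of the robot, y to its left, z up, the work surface at z = 0. Lengths are in m, angles in rad, forces in N, time in s.
With the tool pointing down it reaches from about 0.35 to 0.9 m from the base axis. Payload 8.1 kg.
Tool frame: the origin (TCP) lies between the finger pads; the fingertips stand ahead of it and the grasp point (between the pads) is the TCP (arm.nose_length is the z of the fingertips in the tool frame, in m); z points along the fingers, y is the line along which they close (so a half turn about z gives the same grasp; the last joint's range is limited). The gripper opens to 92 mm and grips with 3 to 60 N. Pads are 19 mm wide; open, the fingers measure 130 mm over their backs; the gripper's body (75 mm by 190 mm) begins 47 mm behind the grasp point.
Start: joints at [-0.103, 0.434, 0.025, 1.573, -0.012, 1.134, -0.075], TCP at [0.625, -0, 0.215] pointing down, gripper open.
Joint ranges: [-2.62, 2.62], [-0.44, 2.09], [-1.27, 1.32], [0.08, 2.57], [-1.32, 4.46], [0.12, 2], [-2.74, 2.74]. Speed limits (rad/s): [2.22, 2.22, 3.01, 3.01, 3.14, 3.14, 3.14].

## Interface

Orientations are given as a rotation vector (axis times angle).
In Python, from cell import sensors, optics, arm gives the robot as it stands.
- The arm moves only by the tool arm_command, never from a script. Its argument "deltas" is one flat list of numbers, 7 for each row, row after row: the turn, a rotation vector about the world's x, y, z as a fraction of full scale, then the shift along the world's x, y, z as a fraction of full scale, then the finger opening in mm, from 0 to 91.8. In form: [wx, wy, wz, dx, dy, dz, fingers, wx, wy, wz, dx, dy, dz, fingers, ...]. A call has 1 to 20 rows; each row is the pose to reach, as a shift and turn from the pose commanded when the call began; what a row does not reach only later rows make up. Full scale, the value 1, is 1 m for a shift and 90 degrees for a turn. A row lasts 1/10 s, in which the tool goes at most 50 mm and 8.59 degrees, less where a joint would pass 70% of its speed; a pose out of reach is approached as far as the arm can. A call with a number of a shift or a turn outside -1 to 1 is refused whole. A call with a gripper value outside its range is refused whole. The fingers move at their own pace and stop on an object; "force" is the grip in N (left out, the last holds). Time passes only in rows, so rows that repeat a pose let the fingers close. It gives the time, the measured TCP pose, the force, the opening and the grip force at its end, in the units of the state.
- sensors.observe(): the state, without advancing time (a new reading comes with each control period).
- optics.get_image(name): name is "scene" or "side" or "wrist"; returns the picture (384x512x3 uint8, blue, green, red); there is no depth.
- optics.calibration(name): a dict with "camera_matrix" (3x3 intrinsics, pixels), "D" ([k1, k2, p1, p2, k3] as OpenCV has them; the pictures are not rectified), "rvec" (rotation vector, rad) and "tvec" (3), from world to camera coordinates, as OpenCV has them. Camera axes: x right, y down, z forward; pixel columns grow to the right and rows downward; lengths in m; the calibration is good to about 2 mm. A picture is of the moment at which its call begins: read the wrist's pose just before it. calibration takes no time and is no camera call; for the wrist camera it gives the pose at the moment of the call.
- arm.sign_off(): hands the job in; it is judged then, once.
The state is a dict: "clock": time; "joints": joint angles; "dq": joint speeds; "joint_efforts": joint torques, N m; "position": TCP position; "ee_rot": TCP orientation; "force": force on the tool from outside, world axes, zero at the start; "ft_torque": the same for the moment, N m; "width": opening from 0.0 (shut) to 1.0 (fully open); "gripper_force": force on a finger pad.
Only numpy, scipy, OpenCV 4.12 (cv2) and the standard library are available. Lean on these libraries where they do the work, as an engineer would, in place of code of your own. Each camera call takes 0.05 s, during which the arm holds its last target. There are 200 camera calls.

## Working session

There is one attempt and no reset: what is moved stays moved. The work goes in short steps, Python scripts to look and compute and a tool call to move; the robot and the scene stay as the last step left them, time stands still between calls to the robot, and variables do not carry over. Pictures are saved under pics/ and viewed, at most 10 in all, crops included, and the job is handed in when it is done.

Besides the shell and the picture viewer there is one more tool, called after "Request:" as name(argument=value, ...) on one line, values as JSON. arm_command: Moves the arm, as the interface text tells. Its arguments: {"type":"object","properties":{"deltas":{"type":"array","items":{"type":"number"}},"force":{"type":"number"}},"required":["deltas"]}

```bash
mkdir -p pics
cat > h.py <<'E'
import cv2,numpy as np
from cell import sensors,optics,arm
def snap(n,f):
    c=optics.calibration(n); im=optics.get_image(n); cv2.imwrite(f,im); return im,c
def w(c,u,v,z):
    K=np.array(c["camera_matrix"]);D=np.array(c["D"]);R=cv2.Rodrigues(np.array(c["rvec"],float))[0];t=np.array(c["tvec"],float).ravel()
    p=cv2.undistortPoints(np.array([[[u,v]]],float),K,D)[0,0]
    d=R.T@np.array([p[0],p[1],1]);o=-R.T@t
    return o+d*(z-o[2])/d[2]
def px(c,P):
    return cv2.projectPoints(np.array(P,float).reshape(-1,1,3),np.array(c["rvec"],float),np.array(c["tvec"],float),np.array(c["camera_matrix"]),np.array(c["D"]))[0].reshape(-1,2)
E
python3 - <<'E'
from h import *
a,_=snap("scene","pics/a.png");b,_=snap("side","pics/b.png")
s=sensors.observe();print(s["clock"],s["position"],s["ee_rot"],arm.nose_length)
E
```

```text
0.1 [ 6.24527876e-01 -6.67086972e-05  2.14527325e-01] [-2.22091418e+00 -2.22069405e+00  1.73005681e-03] 0.019
```

View pics/a.png

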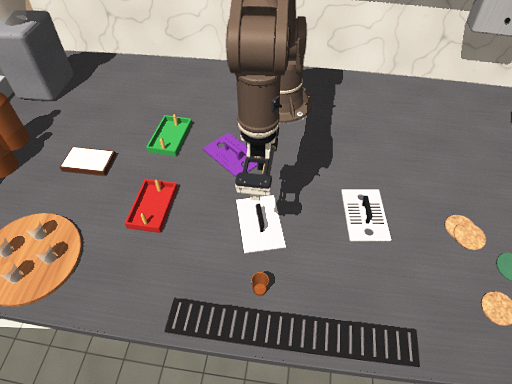

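View pics/b.png

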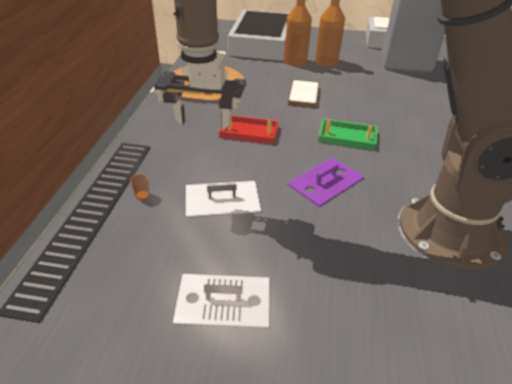

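Scene view: the lookalikes for the grille are the purple plate (232,152), the plain lid (260,222) and the slotted plate with holes (367,214). I choose the slotted one. For the tray, they are green (170,135) and red (153,205), and I choose red. Side view: the grille is at (223,300), the red tray at (250,130), and there is a small grey object at about (242,222).

Run:
```python
from h import *
def blob(m,seed):
    m=cv2.morphologyEx(m.astype(np.uint8),cv2.MORPH_CLOSE,np.ones((9,9)))
    n,l,_,_=cv2.connectedComponentsWithStats(m)
    ys,xs=np.nonzero(l); k=np.argmin((xs-seed[0])**2+(ys-seed[1])**2)
    return (l==l[ys[k],xs[k]]).astype(np.uint8)
for n,f,sg,st in (("scene","a",(355,195),(153,205)),("side","b",(190,315),(250,138))):
    im=cv2.imread(f"pics/{f}.png").astype(int);c=optics.calibration(n)
    B,G,R=im[...,0],im[...,1],im[...,2]
    for nm,m,sd,z in (("grille",(im.min(2)>170),sg,.006),("lid",(im.min(2)>170),(248,235) if f=="a" else (200,205),.006),("tray",(R>110)&(G<60)&(B<60),st,.025)):
        b=blob(m,sd);cn=max(cv2.findContours(b,0,1)[0],key=cv2.contourArea)
        W=np.array([w(c,*p[0],z)[:2] for p in cn],np.float32)
        print(n,nm,np.round(cv2.minAreaRect(W*1000),1) if 0 else cv2.minAreaRect(W*1000))
im=cv2.imread("pics/a.png")[180:250,320:410];cv2.imwrite("pics/c.png",cv2.resize(im,None,fx=5,fy=5,interpolation=2))
c=optics.calibration("scene")
for u,v in((361,197),(369,232)):print(w(c,u,v,.006))
c=optics.calibration("side")
for u,v in((192,298),(254,300)):print(w(c,u,v,.006))
print("grey",w(c,242,230,0),"glass",w(c,141,195,0))
```

```text
scene grille ((509.4835510253906, 310.7706298828125), (192.12448120117188, 122.58475494384766), 8.055065155029297)
scene lid ((556.54248046875, -11.296646118164062), (255.53237915039062, 119.57081604003906), 17.094629287719727)
scene tray ((581.0358276367188, -333.68408203125), (188.42298889160156, 112.05355834960938), 0.09264373034238815)
side grille ((512.379150390625, 310.123046875), (190.84347534179688, 124.66295623779297), 8.095598220825195)
side lid ((587.37890625, -2.3377761840820312), (192.9560089111328, 124.9405517578125), 16.92254066467285)
side tray ((570.1798706054688, -316.9698181152344), (129.9342041015625, 171.89419555664062), 89.20924377441406)
[0.44705492 0.30093422 0.006     ]
[0.57682662 0.32120354 0.006     ]
[0.57529466 0.32096967 0.006     ]
[0.44705529 0.30134864 0.006     ]
grey [ 5.11558399e-01  1.00989785e-01 -1.11022302e-16] glass [0.80212433 0.02537208 0.        ]
```

View pics/c.png

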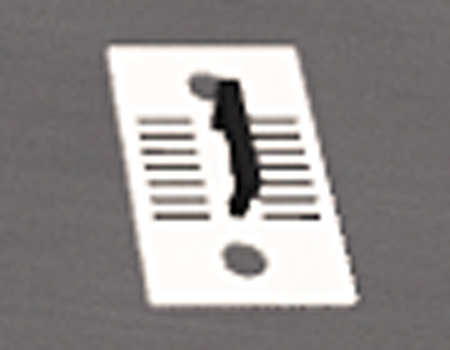

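The crop confirms it: slots, two holes and a black handle, centre (0.511, 0.311), yaw 8.1°. The size comes out at 191x123 mm, against the 190x120 given. I'll move above it now.

Request:
arm_command(deltas=[0,0,-0.909,-0.113,0.311,-0.03,91.8,0,0,-0.909,-0.113,0.311,-0.03,91.8,0,0,-0.909,-0.113,0.311,-0.03,91.8,0,0,-0.909,-0.113,0.311,-0.03,91.8,0,0,-0.909,-0.113,0.311,-0.03,91.8,0,0,-0.909,-0.113,0.311,-0.03,91.8,0,0,-0.909,-0.113,0.311,-0.03,91.8,0,0,-0.909,-0.113,0.311,-0.03,91.8,0,0,-0.909,-0.113,0.311,-0.03,91.8,0,0,-0.909,-0.113,0.311,-0.03,91.8,0,0,-0.909,-0.113,0.311,-0.03,91.8,0,0,-0.909,-0.113,0.311,-0.03,91.8,0,0,-0.909,-0.113,0.311,-0.03,91.8])

```text
clock: 1.4
position: [0.512, 0.3109, 0.1851]
ee_rot: [3.133, 0.228, -0.0]
force: [-0.5, 1.1, 0.9]
width: 1.002
gripper_force: 0.0
```

Run:
```python
from h import *
s=sensors.observe();print(s["position"],s["ee_rot"],s["clock"])
im,c=snap("wrist","pics/d.png")
t=0.142;R=lambda x,y,z:[.511+x*np.cos(t)-y*np.sin(t),.311+x*np.sin(t)+y*np.cos(t),z]
P=px(c,[R(-.065,0,.006),R(.065,0,.006),R(-.04,0,.047),R(.04,0,.047),[*s["position"][:2],.047]])
print(P)
for p in P: cv2.circle(im,tuple(int(v) for v in p),3,(0,0,255),1)
a,_=snap("scene","pics/a2.png");b,_=snap("side","pics/b2.png")
A=cv2.resize(a[165:245,110:190],(384,384),interpolation=2);B=cv2.resize(b[95:155,210:290],(512,384),interpolation=2)
cv2.imwrite("pics/e.png",cv2.resize(np.hstack([im,A]),(780,334)))
cv2.imwrite("pics/f.png",B)
```

```text
[0.51197047 0.31085588 0.18512003] [ 3.13320993e+00  2.27751933e-01 -3.76497551e-04] 1.4
[[256.52243879 219.4930895 ]
 [256.76834449 120.72794227]
 [256.48815891 213.2969931 ]
 [256.65266337 145.73812992]
 [256.81334384 179.97666112]]
```

View pics/e.png

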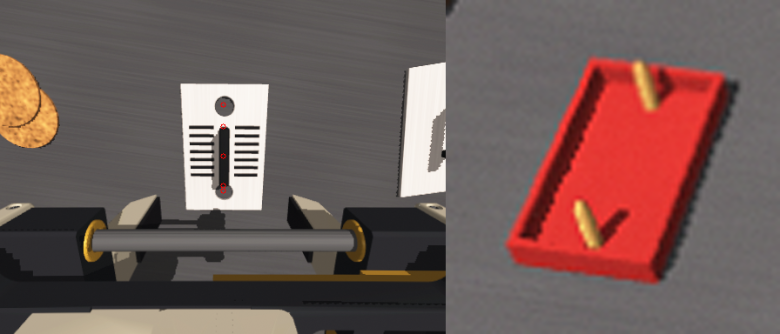

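View pics/f.png

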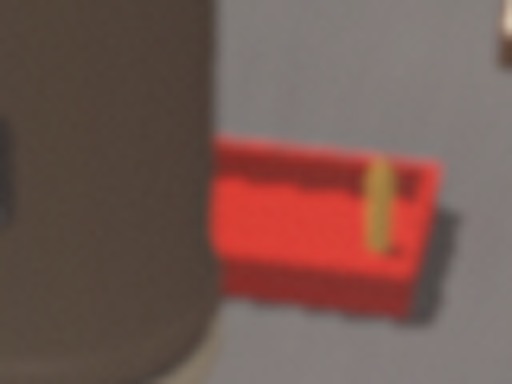

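The wrist view shows the predicted holes and bar (red circles) landing on the real ones, so the grasp position is good. In the scene crop the red tray's peg tops are at about (156.5,180.1) and (142.1,213.6). In the side crop the peg nearer the robot has its top at about (269.4,119.7). Next I descend and grip.

Request:
arm_command(deltas=[0,0,0,-0.001,0,-0.05,91.8,0,0,0,-0.001,0,-0.09,91.8,0,0,0,-0.001,0,-0.12,91.8,0,0,0,-0.001,0,-0.14,91.8,0,0,0,-0.001,0,-0.145,91.8,0,0,0,-0.001,0,-0.145,60,0,0,0,-0.001,0,-0.145,5,0,0,0,-0.001,0,-0.145,5,0,0,0,-0.001,0,-0.145,5,0,0,0,-0.001,0,-0.145,5,0,0,0,-0.001,0,-0.145,5,0,0,0,-0.001,0,-0.145,5,0,0,0,-0.001,0,-0.145,5], force=45)

```text
clock: 2.85
position: [0.511, 0.311, 0.0403]
ee_rot: [3.134, 0.224, 0.0]
force: [-0.8, 1.2, -1.2]
width: 0.35
gripper_force: 0.0
```

Run:
```python
from h import *
c=optics.calibration("scene")
for u,v in((156.5,180.1),(142.1,213.6)):print(w(c,u,v,.057))
for x,y in((652,108),(594,246)):print("base",w(c,110+(x-445.7)/4.179,165+y/4.179,.004))
c=optics.calibration("side")
print(w(c,269.4,119.7,.057)); 
# peg tips in both, from the first side picture
b=cv2.imread("pics/b.png").astype(int)[110:150,215:290];m=(b[...,2]>120)&(b[...,1]>80)&(b[...,0]<90)
n,l,s,ce=cv2.connectedComponentsWithStats(m.astype(np.uint8))
for i in range(1,n):
    if s[i,4]>3: print(s[i],ce[i]+[215,110],w(c,ce[i][0]+215,s[i,1]+110,.057),w(c,*(ce[i]+[215,110]),.031))
```

```text
[ 0.5113364  -0.33295006  0.057     ]
[ 0.64068823 -0.33512664  0.057     ]
base [ 0.51081023 -0.33499642  0.004     ]
base [ 0.64030885 -0.33787296  0.004     ]
[ 0.50888954 -0.33443562  0.057     ]
[12  5  6 15 35] [229.85714286 124.28571429] [ 0.63637557 -0.33657296  0.057     ] [ 0.63385386 -0.3234167   0.031     ]
[23  6  4  1  4] [239.5 116. ] [ 0.60517046 -0.33694512  0.057     ] [ 0.61366596 -0.37997618  0.031     ]
[31  7  4  1  4] [247.5 117. ] [ 0.57921097 -0.33622165  0.057     ] [ 0.58675094 -0.37922608  0.031     ]
[48  9 12 16 85] [268.65882353 126.31764706] [ 0.51178197 -0.33811805  0.057     ] [ 0.51038631 -0.33704     0.031     ]
[ 5 18  5  3  7] [221.57142857 129.        ] [ 0.64480774 -0.25642422  0.057     ] [ 0.65344422 -0.29080692  0.031     ]
```

The tray centre is about (0.575, -0.335) with yaw about -0.02, and the peg spacing of 129.5 mm matches the given 130. I'll finish closing and then lift.

Request:
arm_command(deltas=[0,0,0,0,0,0,5,0,0,0,0,0,0,5,0,0,0,0,0,0,5,0,0,0,0,0,0,5,0,0,0,0,0,0,5,0,0,0,0,0,0,5], force=45)

```text
clock: 3.45
position: [0.511, 0.311, 0.0402]
ee_rot: [3.134, 0.224, 0.0]
force: [-0.2, -0.2, 0.4]
width: 0.052
gripper_force: 0.0
```

Run:
```python
from h import *
im,c=snap("wrist","pics/g.png");b,_=snap("side","pics/g2.png");a,_=snap("scene","pics/g3.png")
o=np.hstack([im[:,60:460],cv2.resize(b[230:350,150:310],(512,384))[:, :400]]);cv2.imwrite("pics/g4.png",o)
print(sensors.observe()["width"])
```

```text
0.0532229327537529
```

View pics/g4.png

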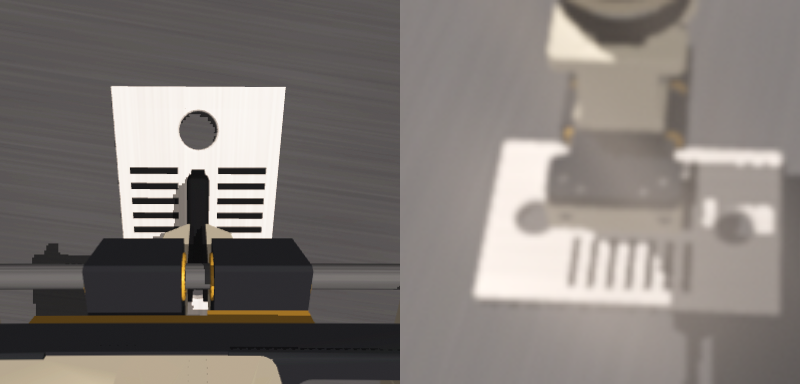

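The wrist view shows the fingers either side of the bar at about (198,240), but the reading is 5 mm with zero force. I'll shut the fingers fully and try a small lift to find out.

Request:
arm_command(deltas=[0,0,0,0,0,0,0,0,0,0,0,0,0,0,0,0,0,0,0,0,0,0,0,0,0,0,0,0,0,0,0,0,0,0,0,0,0,0,0.01,0,0,0,0,0,0,0.015,0,0,0,0,0,0,0.015,0,0,0,0,0,0,0.015,0], force=45)

```text
schema error: expected a multiple of 7 numbers
```

Run:
```python
from h import *
im,c=snap("wrist","pics/i.png");b,_=snap("side","pics/i2.png")
s=sensors.observe();print(s["width"],s["gripper_force"],s["force"])
o=np.hstack([im[:,60:460],cv2.resize(b[230:350,150:310],(512,384))[:, :400]]);cv2.imwrite("pics/i4.png",o)
```

```text
0.05451751306107931 0.0 [-0.00805919  0.42667025 -0.21503269]
```

View pics/i4.png

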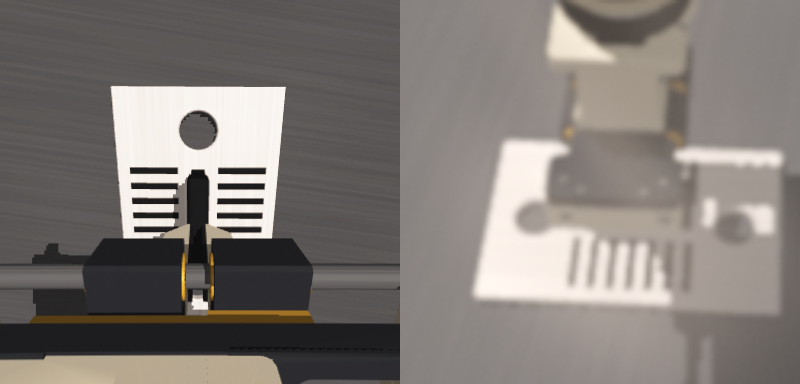

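My row count was wrong, so that call was refused and the picture is unchanged. I'll send it again.

Request:
arm_command(deltas=[0,0,0,0,0,0,0,0,0,0,0,0,0,0,0,0,0,0,0,0,0,0,0,0,0,0,0,0], force=45)

```text
clock: 4.1
position: [0.511, 0.311, 0.0403]
ee_rot: [3.134, 0.224, 0.0]
force: [-0.3, 0.4, -0.2]
width: 0.002
gripper_force: 0.0
```

Run:
```python
from h import *
s=sensors.observe();print(s["joint_efforts"],s["position"])
im,c=snap("wrist","pics/j.png");g=cv2.imread("pics/i.png")
print("diff",np.abs(im.astype(int)-g).max(2).__gt__(25).sum())
d=np.argwhere(np.abs(im.astype(int)-g).max(2)>25);print(d.min(0),d.max(0)) if len(d) else 0
P=px(c,[s["position"],np.array(s["position"])+[0,.007,0],np.array(s["position"])-[0,.007,0]]);print(P)
cv2.imwrite("pics/j2.png",cv2.resize(im[150:330,180:340],None,fx=3.3,fy=3.3,interpolation=2))
```

```text
[ 3.09383495e-05 -6.87822461e+01  4.70489547e+00 -2.31979769e+01
  6.49297101e-03 -8.64733569e-02  5.69141457e-05] [0.51103137 0.3109795  0.04025817]
diff 3068
[173   0] [323 373]
[[256.52151732 231.29768295]
 [246.16943342 229.93577227]
 [266.84119046 232.6564813 ]]
```

View pics/j2.png

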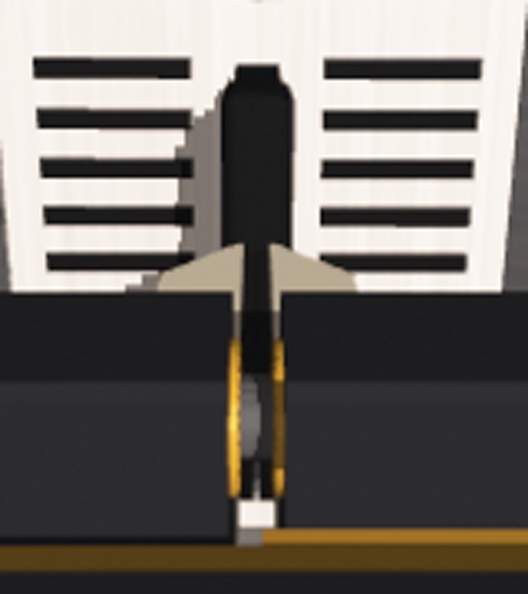

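The crop shows the fingers nearly shut in front of (above) the bar, which is wider than their gap, so the bar is not between them. I'll check whether the true tool height agrees with the plate as seen.

Run:
```python
from h import *
from scipy.optimize import least_squares
t=0.142;R=lambda x,y,z:[.511+x*np.cos(t)-y*np.sin(t),.311+x*np.sin(t)+y*np.cos(t),z]
c=optics.calibration("wrist");K=np.array(c["camera_matrix"])
pts=[R(.095,.06,.006),R(.095,-.06,.006),R(.065,0,.006),R(.04,.007,.047),R(.04,-.007,.047)]
print("pred",px(c,pts).round(0).tolist())
Rm=cv2.Rodrigues(np.array(c["rvec"],float))[0];print("cam",-Rm.T@np.array(c["tvec"]).ravel(), "f",K[0,0])
# slots spacing & corners measured
im=cv2.imread("pics/j.png");g=(im.min(2)>170).astype(np.uint8)
r=[(y,np.nonzero(g[y])[0][[0,-1]].tolist()) for y in range(70,230,20) if g[y].any()];print(r)
print("col", [y for y in range(60,150) if g[y,220]!=g[y-1,220]])
# same check for first hover picture
g=(cv2.imread("pics/d.png")[:, 180:330].min(2)>170)
print([(y,(np.nonzero(g[y])[0][[0,-1]]+180).tolist()) for y in range(80,250,20) if g[y].any()])
print("row range",np.nonzero(g[:,35])[0][[0,-1]])
```

```text
pred [[169.0, 83.0], [344.0, 84.0], [257.0, 128.0], [245.0, 176.0], [268.0, 176.0]]
cam [0.58937246 0.32175897 0.21008008] f 276.6795127824203
[(90, [171, 344]), (110, [173, 343]), (130, [174, 341]), (150, [176, 339]), (170, [178, 337]), (190, [180, 335]), (210, [181, 333])]
col [87]
[(100, [208, 307]), (120, [209, 306]), (140, [210, 305]), (160, [211, 304]), (180, [211, 303]), (200, [212, 302]), (220, [213, 301]), (240, [214, 299])]
row range [ 96 240]
```

Run:
```python
from h import *
c=optics.calibration("wrist")
for z in(.021,.03,.04,.05,.06):print(z,px(c,[[.5204,.3123,z],[.511,.311,z]]).round(0).tolist())
a=optics.get_image("scene");b=optics.get_image("side");c=optics.calibration("side");print(px(c,[[.511,.311,.04]]));c=optics.calibration("scene");p=px(c,[[.511,.311,.04]])[0].astype(int);print(p)
A=cv2.resize(a[p[1]-45:p[1]+45,p[0]-45:p[0]+45],(400,400),interpolation=2)
B=cv2.resize(b[230:330,170:270],(400,400),interpolation=2)
cv2.imwrite("pics/k.png",np.hstack([A,B]))
```

```text
0.021 [[257.0, 208.0], [257.0, 220.0]]
0.03 [[257.0, 213.0], [257.0, 225.0]]
0.04 [[257.0, 218.0], [256.0, 231.0]]
0.05 [[257.0, 224.0], [256.0, 238.0]]
0.06 [[256.0, 231.0], [256.0, 245.0]]
[[222.7333416  288.95317753]]
[367 206]
```

View pics/k.png

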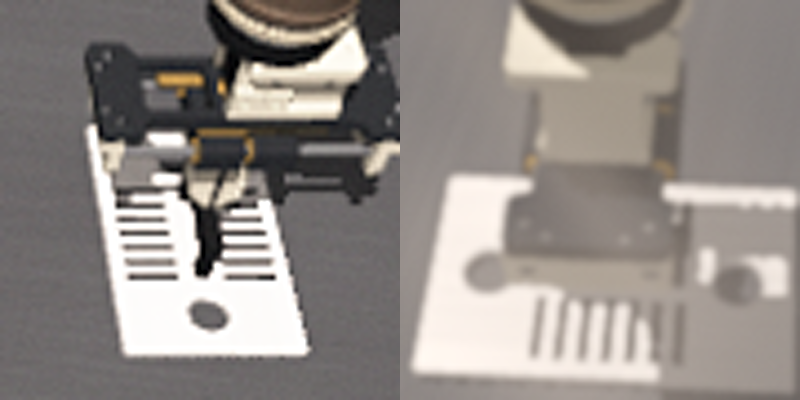

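The scene crop shows the closed fingertips ending right on top of the bar, at about (205,200) in the crop. The wrist projection also puts the tips near z≈0.050, so the fingers sit higher than the nominal nose suggests. I'll open, go 13 mm lower (clear of the plate either way) and close again.

Request:
arm_command(deltas=[0,0,0,0,0,0.01,40,0,0,0,0,0,0.01,40,0,0,0,0,0,0.01,40,0,0,0,0,0,0.01,40,0,0,0,0,0,0.01,40,0,0,0,0,0,0.01,40,0,0,0,0,0,-0.003,40,0,0,0,0,0,-0.013,40,0,0,0,0,0,-0.013,0,0,0,0,0,0,-0.013,0,0,0,0,0,0,-0.013,0,0,0,0,0,0,-0.013,0,0,0,0,0,0,-0.013,0,0,0,0,0,0,-0.013,0], force=45)

```text
clock: 5.65
position: [0.5113, 0.3111, 0.0275]
ee_rot: [-3.133, -0.224, -0.001]
force: [0.4, -0.3, 0.4]
width: 0.143
gripper_force: 45.0
```

Gripped: 13 mm opening and 45 N. Now lift.

Request:
arm_command(deltas=[0,0,0,0,0,0.01,0,0,0,0,0,0,0.03,0,0,0,0,0,0,0.06,0,0,0,0,0,0,0.09,0,0,0,0,0,0,0.12,0,0,0,0,0,0,0.14,0,0,0,0,0,0,0.15,0,0,0,0,0,0,0.15,0,0,0,0,0,0,0.15,0], force=60)

```text
clock: 6.55
position: [0.5104, 0.3107, 0.1764]
ee_rot: [3.133, 0.224, -0.002]
force: [-0.5, -0.1, -3.1]
width: 0.143
gripper_force: 60.0
```

Run:
```python
from h import *
s=sensors.observe();print(s["position"],s["force"],s["ft_torque"],s["width"],s["gripper_force"])
im,c=snap("wrist","pics/l.png");a,_=snap("scene","pics/l2.png");b,_=snap("side","pics/l3.png")
z0=s["position"][2]-.0275;t=0.142;p=s["position"]
R=lambda x,y,z:[p[0]+x*np.cos(t)-y*np.sin(t),p[1]+x*np.sin(t)+y*np.cos(t),z0+z]
for i,n in((im,"wrist"),(a,"scene"),(b,"side")):
    cc=c if n=="wrist" else optics.calibration(n)
    for q in px(cc,[R(.065,0,.006),R(-.065,0,.006)]+[R(x,y,.006) for x in(-.095,.095) for y in(-.06,.06)]): cv2.circle(i,tuple(int(round(v)) for v in q),2,(0,0,255),-1)
cv2.imwrite("pics/l4.png",np.hstack([im[:,60:460],cv2.resize(b[140:340,130:338],(400,384))]))
```

```text
[0.5103725  0.31067195 0.17638419] [-0.54949343 -0.11682817 -3.08918026] [ 0.04997718  0.19155028 -0.03702449] 0.1426240773492859 59.99676167964935
```

View pics/l4.png

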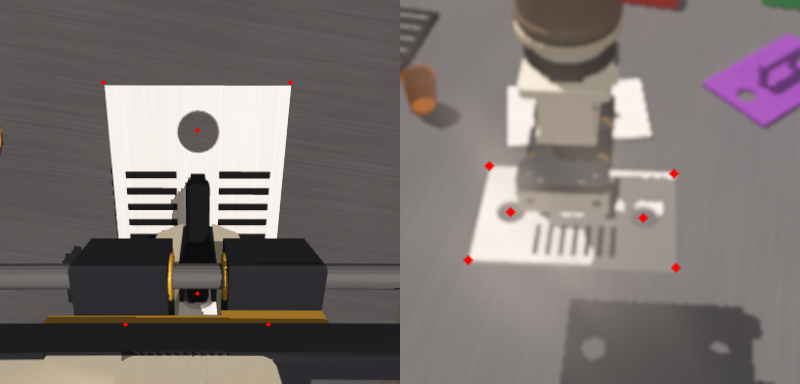

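The grille is held level, and its corners and holes match the prediction to a couple of mm. In the wrist view the hole is at (198,131) against a predicted row of 130. Now carry it above the tray at (0.575, -0.336), turning to the tray's yaw.

Request:
arm_command(deltas=[0,0,-0.01,0.002,-0.015,0,0,0,0,-0.015,0.005,-0.045,0,0,0,0,-0.02,0.009,-0.085,0,0,0,0,-0.025,0.013,-0.125,0,0,0,0,-0.03,0.017,-0.165,0,0,0,0,-0.035,0.021,-0.205,0,0,0,0,-0.04,0.025,-0.245,0,0,0,0,-0.045,0.029,-0.285,0,0,0,0,-0.05,0.033,-0.325,0,0,0,0,-0.055,0.037,-0.365,0,0,0,0,-0.06,0.041,-0.405,0,0,0,0,-0.065,0.045,-0.445,0,0,0,0,-0.075,0.049,-0.485,0,0,0,0,-0.085,0.053,-0.525,0,0,0,0,-0.095,0.057,-0.565,0,0,0,0,-0.099,0.061,-0.6,0,0,0,0,-0.099,0.064,-0.63,0,0,0,0,-0.099,0.065,-0.6465,0,0,0,0,-0.099,0.065,-0.6465,0,0,0,0,-0.099,0.065,-0.6465,0,0], force=60)

```text
clock: 8.7
position: [0.5755, -0.3349, 0.1767]
ee_rot: [-3.14, 0.021, 0.001]
force: [-0.6, 0.6, -3.3]
width: 0.143
gripper_force: 60.0
```

Run:
```python
from h import *
s=sensors.observe();p=s["position"];print(p,s["ee_rot"],s["force"],s["width"],s["gripper_force"])
im,c=snap("wrist","pics/m.png")
g=(im.min(2)>150)
print([(y,np.nonzero(g[y,100:400])[0][[0,-1]]+100) for y in (90,130,170,210)],[y for y in range(60,150) if g[y,220]!=g[y-1,220]])
# pegs/tray in scene and side with little of it hidden: compare the red mask centroids with first pictures
for n,f in(("scene","a"),("side","b")):
    im2,c2=snap(n,f"pics/m_{n}.png")
    z0=p[2]-.0275;t=-.012
    P=px(c2,[[p[0]+x*np.cos(t)-y*np.sin(t),p[1]+x*np.sin(t)+y*np.cos(t),z0+.006] for x in(-.095,.095) for y in(-.06,.06)])
    g=(im2.min(2)>165).astype(np.uint8);lo=P.min(0).astype(int)-8;hi=P.max(0).astype(int)+8
    sub=g[lo[1]:hi[1],lo[0]:hi[0]];ys,xs=np.nonzero(sub)
    W=np.array([w(c2,x+lo[0],y+lo[1],z0+.006)[:2] for x,y in zip(xs,ys)],np.float32)*1000
    print(n,P.round(0).tolist(),cv2.minAreaRect(W))
```

```text
[ 0.57551685 -0.33489761  0.17667568] [-3.14037854e+00  2.06364141e-02  1.45418288e-03] [-0.62203902  0.61347141 -3.27351868] 0.14318472788667502 59.996970891952515
[(90, array([165, 350])), (130, array([168, 346])), (170, array([172, 342])), (210, array([176, 338]))] [85]
scene [[133.0, 148.0], [172.0, 152.0], [108.0, 198.0], [151.0, 203.0]] ((562.5307006835938, -367.2642822265625), (276.6563720703125, 173.16860961914062), 29.364501953125)
side [[283.0, 83.0], [278.0, 102.0], [223.0, 77.0], [213.0, 95.0]] ((560.5400390625, -333.98980712890625), (128.7967529296875, 226.12744140625), 89.35613250732422)
```

Held firmly. I'll go down to about 8 mm over the peg tops and look for the brass peg through the far hole.

Request:
arm_command(deltas=[0,0,0,0,0,-0.02,0,0,0,0,0,0,-0.05,0,0,0,0,0,0,-0.07,0,0,0,0,0,0,-0.08,0,0,0,0,0,0,-0.084,0,0,0,0,0,0,-0.084,0], force=60)

```text
clock: 9.45
position: [0.5764, -0.3352, 0.0935]
ee_rot: [3.141, -0.019, 0.0]
force: [-0.3, 0.2, -3.7]
width: 0.143
gripper_force: 60.0
```

Run:
```python
from h import *
s=sensors.observe();p=s["position"];print(p,s["force"])
im,c=snap("wrist","pics/n.png");i=im.astype(int)
z0=p[2]-.0275;t=-.013
H=lambda x:[p[0]-.001+x*np.cos(t),p[1]+x*np.sin(t),z0+.006]
print("hole pred",px(c,[H(.065)]),"peg pred",px(c,[[.640,-.337,.057]]))
sub=i[95:165,215:300];hole=(sub.min(2)<140).astype(np.uint8)
n,l,st,ce=cv2.connectedComponentsWithStats(hole);k=1+np.argmax(st[1:,4]);print("hole",st[k],ce[k]+[215,95])
print("world of hole",w(c,*(ce[k]+[215,95]),z0+.006))
br=(sub[...,2]-sub[...,0]>60)&(sub[...,1]-sub[...,0]>35)
ys,xs=np.nonzero(br)
if len(xs): print("brass",len(xs),xs.min()+215,xs.max()+215,ys.min()+95,ys.max()+95,"world",w(c,xs.mean()+215,ys.mean()+95,.05))
m,_=snap("scene","pics/n2.png");m,_=snap("side","pics/n3.png")
```

```text
[ 0.57636498 -0.33515587  0.09352919] [-0.29283999  0.19372956 -3.66030286]
hole pred [[256.55139716 131.34938961]] peg pred [[257.97467483 130.17192443]]
hole [  23   16   41   42 1326] [257.5678733  131.36349925]
world of hole [ 0.64034186 -0.33668884  0.07202919]
brass 187 255 269 122 139 world [ 0.63926089 -0.33979208  0.05      ]
```

The brass peg shows inside the far hole at about (262,130), with the hole centre at (257.6,131), so it is 2-3 mm off in y. I'll shift 2 mm and lower slowly.

Request:
arm_command(deltas=[0,0,0,0,-0.002,0,0,0,0,0,0,-0.002,-0.005,0,0,0,0,0,-0.002,-0.01,0,0,0,0,0,-0.002,-0.015,0,0,0,0,0,-0.002,-0.02,0,0,0,0,0,-0.002,-0.025,0,0,0,0,0,-0.002,-0.03,0,0,0,0,0,-0.002,-0.034,0,0,0,0,0,-0.002,-0.037,0,0,0,0,0,-0.002,-0.037,0,0,0,0,0,-0.002,-0.037,0], force=60)

```text
clock: 10.7
position: [0.5761, -0.3376, 0.0563]
ee_rot: [3.141, -0.02, 0.0]
force: [0.6, -0.3, -3.9]
width: 0.145
gripper_force: 60.0
```

Request:
arm_command(deltas=[0,0,0,0,0,-0.001,0,0,0,0,0,0,-0.002,0,0,0,0,0,0,-0.003,0,0,0,0,0,0,-0.003,0,0,0,0,0,0,-0.004,0,0,0,0,0,0,-0.004,0,0,0,0,0,0,-0.004,0])

```text
clock: 11.4
position: [0.5761, -0.3376, 0.0526]
ee_rot: [3.141, -0.02, 0.001]
force: [-1.9, 0.5, 2.1]
width: 0.142
gripper_force: 60.0
```

The force went from -3.9 to +2.1 N, so the grille is resting on the rim. I'll open slowly, then retreat straight up.

Request:
arm_command(deltas=[0,0,0,0,0,0,25,0,0,0,0,0,0,45,0,0,0,0,0,0,45,0,0,0,0,0,0,45,0,0,0,0,0,0,45,0,0,0,0,0,0,45,0,0,0,0,0,0.01,45,0,0,0,0,0,0.03,45,0,0,0,0,0,0.07,45,0,0,0,0,0,0.12,45,0,0,0,0,0,0.16,45,0,0,0,0,0,0.16,45,0,0,0,0,0,0.16,45])

```text
clock: 12.7
position: [0.5765, -0.3379, 0.2141]
ee_rot: [3.14, -0.02, 0.004]
force: [-0.1, -0.7, 0.0]
width: 0.49
gripper_force: 0.0
```

Run:
```python
from h import *
s=sensors.observe();print(s["position"],s["width"],s["gripper_force"])
im,c=snap("wrist","pics/o.png");i=im.astype(int)
g=cv2.morphologyEx((i.min(2)>150).astype(np.uint8),cv2.MORPH_CLOSE,np.ones((25,25)))
n,l,st,ce=cv2.connectedComponentsWithStats(g);q=px(c,[[.62,-.30,.031]])[0].astype(int);k=l[q[1],q[0]];print(st[k],k)
cn=max(cv2.findContours((l==k).astype(np.uint8),0,1)[0],key=cv2.contourArea)
print(cv2.minAreaRect(np.array([w(c,*p[0],.031)[:2] for p in cn],np.float32)*1000))
x,y,W,H,_=st[k];sub=i[y:y+H,x:x+W]
br=((sub[...,2]-sub[...,0]>60)&(sub[...,1]-sub[...,0]>35)).astype(np.uint8)
n,l,st,ce=cv2.connectedComponentsWithStats(br)
for j in range(1,n):
    if st[j,4]>15: print("brass",st[j],w(c,*(ce[j]+[x,y]),.05))
```

```text
[ 0.5765129  -0.33788672  0.21405685] 0.4902363518061509 0.0
[  188    97   141   166 14285] 2
((564.7857055664062, -326.4085388183594), (219.7857666015625, 196.65338134765625), 7.528600692749023)
brass [65 22 10 10 72] [ 0.63886393 -0.34001328  0.05      ]
brass [ 66 116   8  16 120] [ 0.51590094 -0.3381125   0.05      ]
```

Both pegs stick up through the plate. The rectangle fit picked up other bright things, so I'll check the edges directly for level.

Run:
```python
from h import *
im=cv2.imread("pics/o.png").astype(int);c=optics.calibration("wrist");g=im.min(2)>150
for y in (115,135,155,175,195,210):
    xs=np.nonzero(g[y,150:360])[0]+150;A,B=w(c,xs[0],y,.031),w(c,xs[-1]+1,y,.031);print(y,xs[0],xs[-1],A[:2].round(4),B[:2].round(4),round(np.linalg.norm(A-B),4))
for x in (225,235,275,290):
    ys=np.nonzero(g[:260,x])[0];print(x,ys[0],ys[-1],w(c,x,ys[0],.031)[:2].round(4),w(c,x,ys[-1]+1,.031)[:2].round(4))
```

```text
115 208 306 [ 0.6475 -0.2785] [ 0.646  -0.3995] 0.1209
135 209 305 [ 0.6235 -0.2782] [ 0.622  -0.3992] 0.121
155 210 304 [ 0.5985 -0.2779] [ 0.5969 -0.3989] 0.121
175 211 303 [ 0.5723 -0.2775] [ 0.5708 -0.3986] 0.1211
195 212 302 [ 0.545  -0.2772] [ 0.5435 -0.3983] 0.1211
210 213 301 [ 0.5238 -0.2773] [ 0.5222 -0.3977] 0.1204
225 97 239 [ 0.668  -0.3003] [ 0.4788 -0.2914]
235 97 239 [ 0.6678 -0.3123] [ 0.4786 -0.3054]
275 97 239 [ 0.6672 -0.3602] [ 0.4779 -0.3614]
290 97 239 [ 0.667  -0.3782] [ 0.4776 -0.3824]
```

At the seated height the plate measures 121 x 189 mm all along its length, so it lies flat. Its centre is (0.573, -0.338), within about 3 mm of the tray's. Handing in.

```bash
python3 -c "
from cell import arm
print(arm.sign_off())"
```

```text
the job is handed in; nothing more can be done
None
```

The grille is back on the red drip tray: it lies flat with both pegs through its holes, was set down before release, and the job was handed in at about 13 s; I kept clear of the lid and glass but did not re-measure them.

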